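# Offer the strap leaf of a T-hinge up to the jamb and hold it for the pin

### The job

Pick up the heavy hinge strap (the wide one) from the bench, bring its rolled knuckle into the gap between the two knuckles of the hinge plate on the timber jamb, and line the holes up so that the pin could be slid straight through all three, with the strap level and pointing straight out from the jamb. Finish while still holding it there steadily in the gripper, clear of the bench and without pressing it against the jamb: do not let go or put it down, because a workmate drives the pin. Leave the smaller strap, the pin, the hammer and the box of screws where they lie.

Things in the scene. Friction and masses are not known exactly. Their poses are not given: they have to be found in the camera images.
- strap: Loose leaf of a steel T-hinge, lying flat: bar 40 mm wide, 6 mm thick, parallel sides, rounded outer end, one rolled knuckle across the other. 0.3 to 0.5 kg. Origin: underside, mid width, near the balance point, a good place to grip across the width. x along the strap to the rounded end (+107 mm; knuckle axis at -73 mm), y across it, along the bore, z up. x starts within 0.8 rad of world +x.
- strap_bore (a point): Centre of the strap's knuckle (tube 22 mm outside, 10 mm bore, 40 mm long): on the bore's axis, mid length, 11 mm above the strap's underside. Axes as strap, y along the bore.
- strap_bore_left (a point): The +y mouth of the strap's knuckle bore, 20 mm from strap_bore.
- strap_bore_right (a point): The -y mouth of the strap's knuckle bore, 20 mm from strap_bore.
- jamb: Pale planed timber, 70 mm wide (x), 320 long (y), 60 high, fixed. Origin: centre of its underside. +x points level out of the side with the knuckles, y along the timber, z up. Steel hinge plate on top, 130 mm along y, 6 thick; its two knuckles overhang the +x edge, pin line at x = 43, z = 71 mm. Two iron holdfasts, to 105 mm high, clamp it at y = +-135 mm, from its back (-x) side.
- jamb_bore (a point): Point on the pin line midway between the jamb's two fixed knuckles (22 mm outside, 10 mm bore, 22 mm long); axes as jamb. The strap's bore centre belongs here. The gap is 44 mm, open above, below and to +x: 2 mm play each side. The plate's edge at its back stops a knuckle pushed 2 mm too far in, the timber's edge one about 3.5 mm too low.
- light_strap: Bystander: the smaller, thinner strap of another hinge, 24 mm wide, 4 mm thick, 140 mm long, with a 13 mm knuckle; too small for this jamb. It lies flat, its place and the heavy strap's may be swapped. Origin on the underside, 58 mm from its knuckle axis; x from the knuckle to the rounded end.
- hinge_pin: Bystander: the hinge pin, steel, 9 mm thick, about 130 mm long along its x, tapered nose at -x and a bent-over end at +x, lying on the bench beyond the straps. Origin on the bench under its middle.
- hammer: Bystander: a hammer lying along its x on the far left of the bench, handle to -x. Origin under it.
- screw_box: Bystander: an open cardboard box of screws, 100 x 75 mm, 45 mm high, standing beyond the straps. Origin centre of its underside.
There are look-alikes about, which are no part of the job. What is shaped like the strap but orange or turquoise is not meant.

How it is judged (in metres and radians):
On the way, in this order (a step that is already met when the one before it is completed fails the run):
1. the heavy strap has been lifted clear of the bench in the gripper (height (world z) of strap above 0.03 m and contact force between the fingers and strap above 3 N), for 0.2 s.
2. its knuckle is in the gap with the holes lined up (x of strap_bore_left in the frame of jamb_bore between -0.003 and 0.003 m and z of strap_bore_left in the frame of jamb_bore between -0.003 and 0.003 m and x of strap_bore_right in the frame of jamb_bore between -0.003 and 0.003 m and z of strap_bore_right in the frame of jamb_bore between -0.003 and 0.003 m and y of strap_bore in the frame of jamb_bore between -0.003 and 0.003 m and angle between the y axis of strap and the y axis of jamb, either way round below 0.09 rad and angle between the x axis of strap and the x axis of jamb, either way round below 0.2 rad and angle between strap's own z axis and vertical below 0.2 rad and contact force between the fingers and strap above 3 N), for 0.3 s.
At the end, for the whole second after the job is handed in: The gripper still holds the wide strap, at rest: both mouths of its bore within 3 mm of the pin line (up-down, in-out), centred in the gap within 3 mm, bore parallel within 0.09 rad, strap level and straight out within 0.2 rad, pressing on the jamb under 8 N (all of step 2 and contact force between strap and jamb below 8 N and linear speed of strap below 0.03 m/s); the arm keeps its last pose, push and grip.
It fails at once if light strap moved more than 25 mm (distance of light_strap from where it was at the start of the episode above 0.025 m).
It fails at once if hinge pin moved more than 25 mm (distance of hinge_pin from where it was at the start of the episode above 0.025 m).
It fails at once if hammer moved more than 25 mm (distance of hammer from where it was at the start of the episode above 0.025 m).
It fails at once if screw box moved more than 25 mm (distance of screw_box from where it was at the start of the episode above 0.025 m).
It also fails if it takes over 40 s, if anything falls off the work surface, if the arm or the gripper's body presses on something with over 40 N, if the wrist force passes 120 N, or if a joint passes its speed limit or range.

### The arm

A 6-joint arm with a two-finger parallel gripper is mounted at the origin on the work surface. World frame = base frame: x ahead of the robot, y to its left, z up, the work surface at z = 0. Lengths are in mm, angles in rad, forces in N, time in s.
With the tool pointing down it reaches from about 350 to 875 mm from the base axis. Payload 4.2 kg.
Tool frame: the origin (TCP) lies where the fingers leave the gripper's body, on its centre line; the fingertips stand ahead of it and the grasp point (between the pads) lies 54 mm ahead of it (arm.nose_length is the z of the fingertips in the tool frame, in mm); z points along the fingers, x is the direction in which the jaws open and shut, and the axes are right-handed (so a half turn about z gives the same grasp; the last joint's range is limited). The gripper opens to 85 mm and grips with 20 to 120 N. Pads are 22 mm wide; open, the fingers measure 114 mm over their backs; the gripper's body (76 mm by 85 mm) begins 54 mm behind the grasp point. The pads swing forward as they close: fully open they stand 13 mm farther back than shut.
Start: joints at [1.427, 0.385, 0.008, 0, -1.194, -0.259], TCP at [244.964, 574.971, 303.912] pointing down, gripper open.
Joint ranges: [-3.14, 3.14], [-1.21, 2.06], [-1.07, 1.41], [-3.16, 2.05], [-2.99, -0.16], [-3.1, 3.1]. Speed limits (rad/s): [2.79, 2.79, 3.14, 3.14, 3.14, 3.14].

### API

Orientations are given as a unit quaternion [x, y, z, w].
In Python, from bench import arm, imaging, job_done gives the robot as it stands.
- The arm moves only by the shell command python3 -m crank 'ROWS' [OPENING]. ROWS is a JSON object of lists of equal length, an entry for each row: "delta_pos": the shift along the tool's x, y, z in m, a list of three; "twist": the turn about the tool's z in rad. In form: {"delta_pos": [[tx, ty, tz], ...], "twist": [twist, ...]}. A call has 1 to 8 rows; each row shifts and turns the commanded pose from where the row before left it, along the tool's axes as they then stand; what a row does not reach is not made up. A row lasts 1/12 s, in which the tool goes at most 41.7 mm and 7.16 degrees, less where a joint would pass 70% of its speed; a pose out of reach is approached as far as the arm can. A call is refused whole if a number of a shift passes 0.0417 or a number of a turn 0.125, either way. A call with a gripper value outside its range is refused whole. OPENING is the opening, from 0 (shut) to 1 (fully open), set as the call begins (- or left out, the last holds). The fingers move at their own pace and stop on an object; the grip force is fixed at half the most. Time passes only in rows, so rows that do not move let the fingers close. It gives the time, the measured TCP pose, the force and the opening at its end, in the units of the state.
- arm.read_state(): the state, without advancing time (a new reading comes with each control period).
- imaging.get_image(name): name is "side" or "top" or "wrist"; returns (picture, depth): 420x560x3 uint8, blue, green, red; 420x560 float32, mm along the optical axis (not along the pixel's ray), 0 where there is no reading.
- imaging.camera_model(name): a dict with "vfov" (degrees; the focal length in pixels is half the picture's height over the tangent of half this angle, whatever the lens; pixels are square), "cx", "cy" (the principal point, pixels), "dist" ([k1, k2, p1, p2, k3] as OpenCV has them; the pictures are not rectified), "T" (4x4, takes a point from camera to world coordinates); the wrist camera has in their place "hand_eye" (4x4, takes a point from camera to tool coordinates, whose origin is the TCP and whose axes are the tool frame's). Camera axes: x right, y up, looking along -z (the intrinsics and any distortion apply to the point x, -y, -z); pixel columns grow to the right and rows downward; lengths in mm; the calibration is good to about 2 mm. A picture is of the moment at which its call begins: read the wrist's pose just before it. camera_model takes no time and is no camera call.
- job_done(): hands the job in, once; it reports no verdict.
The state is a dict: "clock": time; "joints": joint angles; "joint_vel": joint speeds; "joint_efforts": joint torques, N m; "position": TCP position; "ee_rot": TCP orientation; "contact_force": force on the tool from outside, world axes, zero at the start; "wrist_torque": the same for the moment, N m; "gripper_width": finger opening in mm.
Only numpy, scipy, OpenCV 4.12 (cv2) and the standard library are available. Lean on these libraries where they do the work, as an engineer would, in place of code of your own. Each camera call takes 0.05 s, during which the arm holds its last target.

## Working session

There is one attempt and no reset: what is moved stays moved. The work goes in short steps, Python scripts to look and compute and a shell command to move; the robot and the scene stay as the last step left them, time stands still between calls to the robot, and variables do not carry over. Pictures are saved under pics/ and viewed, and the job is handed in when it is done.

```bash
ls; mkdir -p pics; python3 - <<'E'
from bench import arm, imaging
import cv2, numpy as np, pickle
s=arm.read_state(); print(s, arm.nose_length)
d={}
for n in ["side","top","wrist"]:
    im,dp=imaging.get_image(n); cv2.imwrite(f"pics/{n}0.png",im); m=imaging.camera_model(n); d[n]=(im,dp,m); print(n,m)
pickle.dump((s,d),open("shot0.pkl","wb"))
E
```

```text
pics
{'clock': 0.0, 'joints': array([ 1.42658403e+00,  3.85583113e-01,  6.63028400e-03, -4.93059758e-04,
       -1.19402605e+00, -2.58611726e-01]), 'joint_vel': array([ 0.00109203, -0.00039444, -0.0006852 , -0.00195074,  0.00052201,
       -0.00091444]), 'joint_efforts': array([ 7.31533819e-04, -3.92292488e+01,  1.88399380e+01,  4.18634981e+00,
       -4.66360667e-03,  2.24987964e-06]), 'position': array([244.81471176, 574.59411839, 302.80801493]), 'ee_rot': array([-5.51277617e-01,  8.34321129e-01, -6.62002882e-04, -8.97295799e-04]), 'contact_force': array([0.14665312, 0.08276278, 0.32376682]), 'wrist_torque': array([ 0.02031509, -0.04990922,  0.0013065 ]), 'gripper_width': 85.1794515800351} 72.6
side {'vfov': 47.517037502521376, 'cx': 282.6509361539964, 'cy': 210.5424825578657, 'dist': array([-0.05011457,  0.        ,  0.        ,  0.        ,  0.        ]), 'T': array([[ 8.51432283e-01,  3.46380181e-01, -3.93806854e-01,
         6.47863448e+01],
       [-5.24332822e-01,  5.45354946e-01, -6.53959536e-01,
        -5.41002099e+02],
       [-1.17541069e-02,  7.63288120e-01,  6.45951304
[... 451 characters left out ...]
8e+02],
       [-1.44590252e-02,  1.42453813e-01,  9.89695836e-01,
         1.26253006e+03],
       [ 0.00000000e+00,  0.00000000e+00,  0.00000000e+00,
         1.00000000e+00]])}
wrist {'vfov': 67.31660268998492, 'cx': 282.6359633310613, 'cy': 208.20454114733536, 'dist': array([-0.04893693,  0.        ,  0.        ,  0.        ,  0.        ]), 'hand_eye': array([[ 9.99999639e-01, -7.95464079e-06, -8.49634599e-04,
         6.42370068e-02],
       [-2.77900288e-04, -9.48021477e-01, -3.18206224e-01,
        -8.14982545e+01],
       [-8.02940632e-04,  3.18206346e-01, -9.48021137e-01,
        -7.04761352e+01],
       [ 0.00000000e+00,  0.00000000e+00,  0.00000000e+00,
         1.00000000e+00]])}
```

View pics/top0.png

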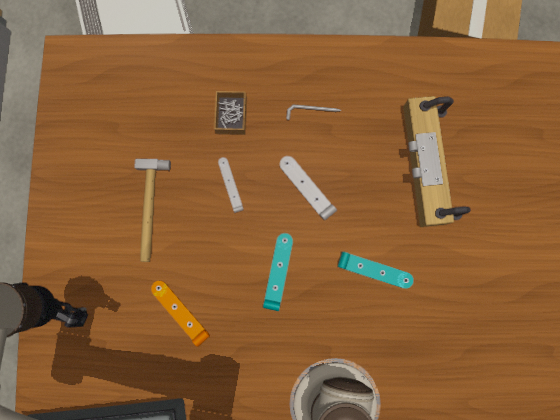

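View pics/side0.png

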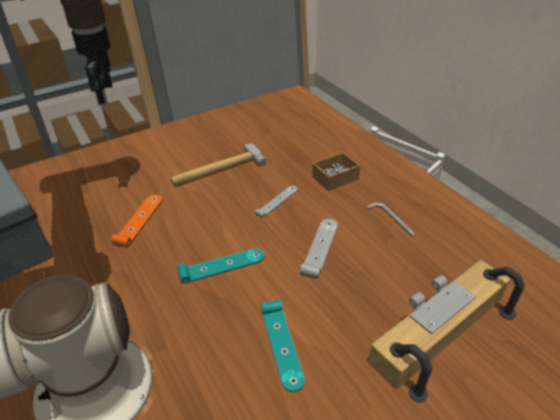

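View pics/wrist0.png

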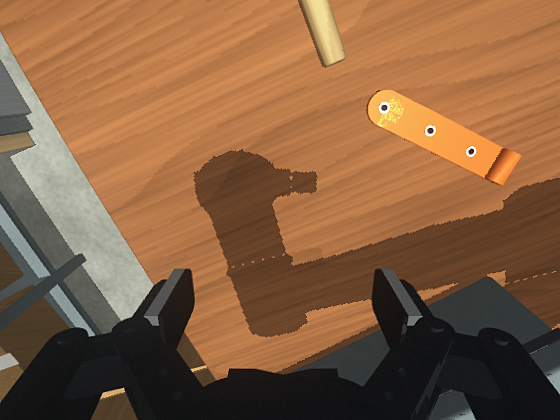

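```bash
cat > h.py <<'E'
import numpy as np, cv2, pickle
from scipy.spatial.transform import Rotation as R
def K(m,h=420):
    f=h/2/np.tan(np.radians(m["vfov"])/2); return np.array([[f,0,m["cx"]],[0,f,m["cy"]],[0,0,1.]])
def camT(m,s=None):
    if "T" in m: return np.array(m["T"])
    T=np.eye(4);T[:3,:3]=R.from_quat(s["ee_rot"]).as_matrix();T[:3,3]=s["position"]
    return T@m["hand_eye"]
def ray(m,uv,s=None):
    u=cv2.undistortPoints(np.array(uv,float).reshape(-1,1,2),K(m),np.array(m["dist"])).reshape(-1,2)
    d=np.c_[u[:,0],-u[:,1],-np.ones(len(u))]
    T=camT(m,s); return T[:3,3],d@T[:3,:3].T
def onz(m,uv,z,s=None):
    o,d=ray(m,uv,s); z=np.broadcast_to(z,len(d)); return o+d*((z-o[2])/d[:,2])[:,None]
def deproj(m,uv,depth,s=None):
    o,d=ray(m,uv,s); return o+d*np.asarray(depth)[:,None]
def proj(m,P,s=None):
    T=np.linalg.inv(camT(m,s)); p=np.atleast_2d(P)@T[:3,:3].T+T[:3,3]
    q=np.c_[p[:,0],-p[:,1],-p[:,2]]
    return cv2.projectPoints(q,np.zeros(3),np.zeros(3),K(m),np.array(m["dist"]))[0].reshape(-1,2)
def crop(im,x0,y0,x1,y1,k,fn):
    cv2.imwrite(fn,cv2.resize(im[y0:y1,x0:x1],None,fx=k,fy=k,interpolation=cv2.INTER_CUBIC))
E
python3 - <<'E'
from h import *
s,d=pickle.load(open("shot0.pkl","rb"))
crop(d["top"][0],210,140,350,230,5.5,"pics/tc1.png")
crop(d["top"][0],395,90,485,230,4.2,"pics/tc2.png")
crop(d["side"][0],250,180,360,280,6,"pics/sc1.png")
crop(d["side"][0],360,250,530,400,4,"pics/sc2.png")
E
```

```text
(no output)
```

View pics/tc1.png

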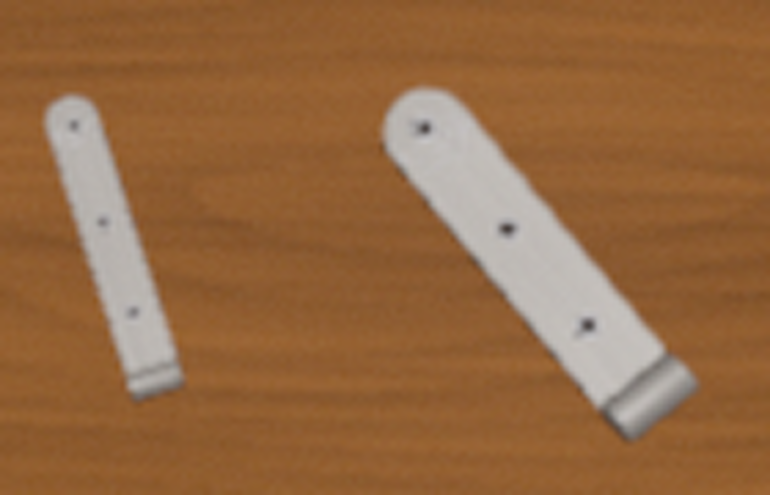

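View pics/tc2.png

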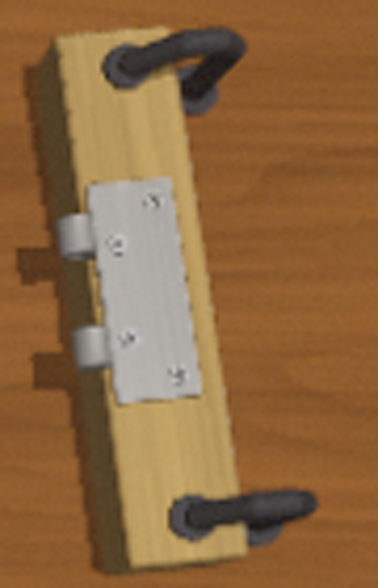

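View pics/sc2.png

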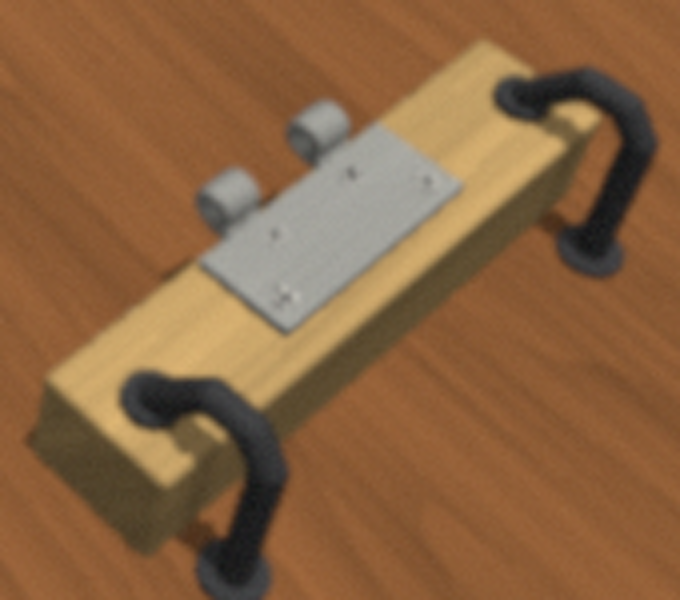

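```bash
cat > fit.py <<'E'
from h import *
from scipy.optimize import least_squares
def fit(obs,x0,z=0):
    # obs: list of (m,s,P(n,3),uv)
    def res(p):
        c,sn=np.cos(p[2]),np.sin(p[2]);M=np.array([[c,-sn,0],[sn,c,0],[0,0,1]])
        return np.concatenate([(proj(m,P@M.T+[p[0],p[1],z],s)-uv).ravel() for m,s,P,uv in obs])
    r=least_squares(res,x0,loss="soft_l1"); return r.x,res(r.x).reshape(-1,2)
E
python3 - <<'E'
from fit import *
np.set_printoptions(precision=2,suppress=True)
s,d=pickle.load(open("shot0.pkl","rb"))
up=lambda a,k,o:(np.array(a,float)+.5)/k-.5+o
mt=d["top"][2];ms=d["side"][2]
PJ=np.array([[35,-160,60],[35,160,60],[-35,160,60],[43,-33,71],[43,33,71],[35,160,0]],float)
uvt=up([[55,38],[130,570],[246,553],[75,236],[91,347],[98,570]],4.2,[395,90])
PS=np.array([[35,-160,60],[-35,-160,60],[35,160,60],[-35,160,60],[43,-33,71],[43,33,71],[-35,160,0]],float)
uvs=up([[485,40],[600,120],[48,380],[168,487],[319,133],[229,202],[148,555]],4,[360,250])
for o in ([(mt,None,PJ,uvt)],[(ms,None,PS,uvs)],[(mt,None,PJ,uvt),(ms,None,PS,uvs)]):
    p,r=fit(o,[600,-250,1.6]);print("jamb",p);print(r.T)
    c,sn=np.cos(p[2]),np.sin(p[2]);print("bore",p[0]+43*c,p[1]+43*sn)
# strap top
h=onz(mt,up([[424,128],[507,229],[588,325]],5.5,[210,140]),6);print(h)
k=onz(mt,up([[684,367],[616,423]],5.5,[210,140]),14);print("knuckle ends",k,k.mean(0),np.linalg.norm(k[0]-k[1]))
w=onz(mt,up([[461,88.],[668,352],[385,140],[602,405]],5.5,[210,140]),6);print(w)
E
```

```text
jamb [ 598.11 -224.46    1.68]
[[-0.09 -0.55  0.31 -0.03 -0.23  0.67]
 [-1.33 -0.68  0.59 -0.06  0.04  1.62]]
bore 593.4687177780175 -181.71423455295962
jamb [ 595.88 -230.83    1.68]
[[-0.04  1.83 -0.97  0.18  0.14 -0.08 -0.27]
 [-1.   -0.87 -0.92  0.88 -0.17 -0.15  2.74]]
bore 591.0272445145581 -188.10146017490104
jamb [ 597.76 -228.18    1.68]
[[ 1.14  1.26  2.09  1.44  1.37  2.4  -0.38  1.38 -1.13 -0.11 -0.15 -0.34
  -0.53]
 [-1.08 -0.48  0.66  0.19  0.27  1.81 -2.12 -2.08 -2.58 -0.94 -1.47 -1.56
   0.96]]
bore 592.9384718387178 -185.45117576310426
[[593.55 127.28   6.  ]
 [546.64  88.47   6.  ]
 [502.58  51.01   6.  ]]
knuckle ends [[482.76   7.84  14.  ]
 [456.8   38.54  14.  ]] [469.78  23.19  14.  ] 40.20503873054299
[[612.73 110.41   6.  ]
 [490.64  14.42   6.  ]
 [587.65 145.21   6.  ]
 [465.86  44.42   6.  ]]
```

View pics/sc1.png

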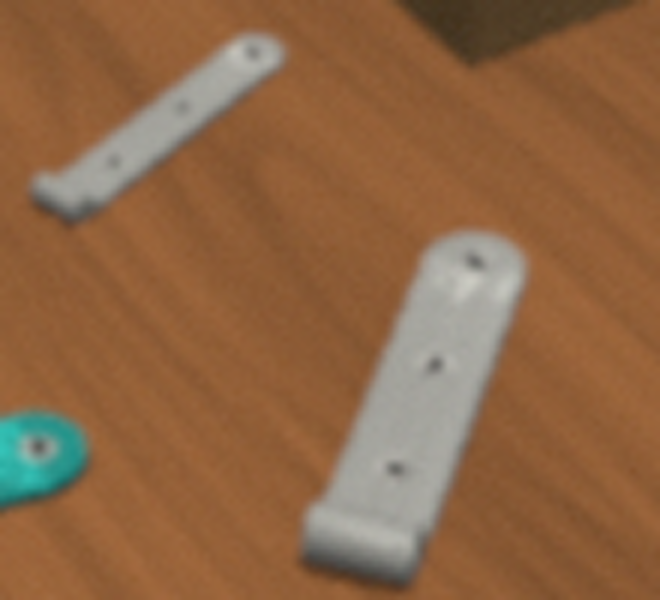

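Candidates (top view): orange (180,312) and turquoise (278,270), (376,270) are ruled out by colour. The silver one at (231,184) is narrow, about 24 mm. The silver one at (307,187) measures about 40 mm across and is the heavy strap, as the crops confirm. In the top view its bore is near (470,23) with yaw about 0.70, and the jamb bore is near (593,-182) with yaw about 1.68. The side view puts the jamb about 6 mm away from the top view's figure, so I'll refine with the wrist camera.

I'll move over the strap first, then twist. The gripper goes to half opening so I can learn the reach of the fingers.

```bash
python3 -m crank '{"delta_pos": [[0.022,-0.0285,0.0],[0.022,-0.0285,0.004],[0.022,-0.0285,0.004],[0.022,-0.0285,0.004],[0.022,-0.0285,0.004],[0.022,-0.0285,0.004],[0.022,-0.0285,0.004],[0.022,-0.0285,0.004]], "twist": [0,0,0,0,0,0,0,0]}' 0.47
python3 -c "
from bench import arm;print(arm.nose_length)"
python3 -m crank '{"delta_pos": [[0.022,-0.0285,0.004],[0.022,-0.0285,0.004],[0.022,-0.0285,0.004],[0.022,-0.0285,0.004],[0.022,-0.0285,0.004],[0.022,-0.0285,0.004],[0.022,-0.0285,0.004],[0.022,-0.0285,0.004]], "twist": [0,0,0,0,0,0,0,0]}'
python3 -m crank '{"delta_pos": [[0,0,0],[0,0,0],[0,0,0],[0,0,0],[0,0,0],[0,0,0],[0,0,0],[0,0,0]], "twist": [0.12,0.12,0.12,0.12,0.12,0.12,0.12,0.12]}'
python3 -m crank '{"delta_pos": [[0,0,0],[0,0,0],[0,0,0],[0,0,0],[0,0,0],[0,0,0],[0,0,0],[0,0,0]], "twist": [0.12,0.12,0.12,0.12,0.12,0.12,0.12,0.12]}'
python3 -m crank '{"delta_pos": [[0,0,0],[0,0,0]], "twist": [0.12,0]}'
python3 - <<'E'
from bench import arm, imaging
from h import *
s=arm.read_state(); print(s["clock"],s["position"],s["ee_rot"],s["joints"],s["gripper_width"], arm.nose_length)
im,dp=imaging.get_image("wrist"); cv2.imwrite("pics/w1.png",im); m=imaging.camera_model("wrist")
pickle.dump((s,im,dp,m),open("w1.pkl","wb"))
E
```

```text
clock: 0.82
position: [386.1, 321.9, 275.7]
ee_rot: [-0.552, 0.834, 0.0, -0.0]
contact_force: [0.3, 1.3, 0.3]
gripper_width: 40.2
72.6
clock: 1.48
position: [526.9, 70.7, 243.6]
ee_rot: [-0.551, 0.834, 0.0, -0.0]
contact_force: [0.4, -0.1, 0.2]
gripper_width: 40.2
clock: 2.15
position: [526.3, 72.3, 243.6]
ee_rot: [-0.101, 0.995, -0.0, -0.0]
contact_force: [0.2, -0.3, 0.2]
gripper_width: 40.2
clock: 2.82
position: [526.3, 72.3, 243.6]
ee_rot: [0.37, 0.929, -0.0, -0.0]
contact_force: [0.6, 0.7, -0.1]
gripper_width: 40.1
clock: 2.98
position: [526.3, 72.4, 243.7]
ee_rot: [0.423, 0.906, -0.0, -0.0]
contact_force: [0.1, 1.2, -0.3]
gripper_width: 40.3
2.9833 [526.31586526  72.36007783 243.68077513] [ 4.23247221e-01  9.06014193e-01 -1.54146092e-04 -2.19041964e-04] [ 4.42086486e-01  2.80335527e-01 -3.09583156e-01 -1.69331961e-04
 -9.81394514e-01 -1.31604517e+00] 40.3488913147702 72.6
```

View pics/w1.png

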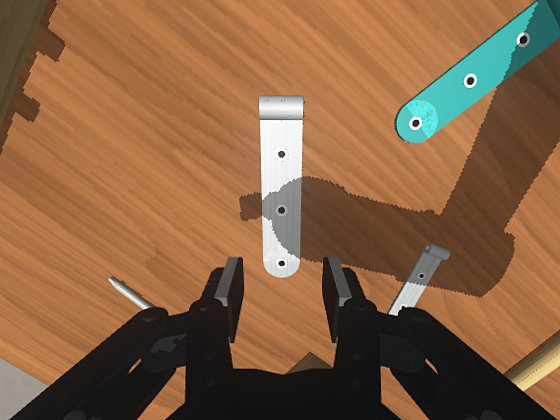

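```bash
python3 - <<'E'
from fit import *
np.set_printoptions(precision=2,suppress=True)
s,im,dp,m=pickle.load(open("w1.pkl","rb"))
uv=np.array([[281.5,154.5],[281.5,210.3],[281,264]]) 
P=onz(m,uv,6,s);print(P); print(np.arctan2(*(P[2]-P[0])[1::-1]))
k=np.array([[260,108],[303,108.]]);P=onz(m,k,20,s);print(P,P.mean(0),np.linalg.norm(P[0]-P[1]))
a=[dp[int(v),int(u)] for u,v in uv+[8,0]]; print(deproj(m,uv+[8,0],a,s))
T=camT(m,s); print(T)
# fingertips in tool coords from depth
Ti=m["hand_eye"]
mm=dict(m); mm["T"]=np.array(Ti)
for uvx in ([232,290],[345,290],[238,270],[330,270]):
    print(uvx,dp[uvx[1],uvx[0]],deproj(mm,[uvx],[dp[uvx[1],uvx[0]]]))
crop(im,220,80,340,290,2.8,"pics/w1c.png")
E
```

```text
[[500.56  49.71   6.  ]
 [544.74  86.61   6.  ]
 [592.88 126.1    6.  ]]
0.6912984804989469
[[479.25   6.94  20.  ]
 [454.59  36.4   20.  ]] [466.92  21.67  20.  ] 38.41431858900277
[[495.56  55.71   5.84]
 [539.42  92.93   6.07]
 [587.33 132.9    5.8 ]]
[[ -0.64  -0.73  -0.24 463.18]
 [  0.77  -0.61  -0.2   19.91]
 [ -0.    -0.32   0.95 314.2 ]
 [  0.     0.     0.     1.  ]]
[232, 290] 125.19817 [[-19.9  -11.41  37.87]]
[345, 290] 125.51208 [[ 25.24 -11.23  38.15]]
[238, 270] 142.04431 [[-19.88 -10.52  55.34]]
[330, 270] 139.78606 [[ 21.34 -11.67  53.36]]
```

View pics/w1c.png

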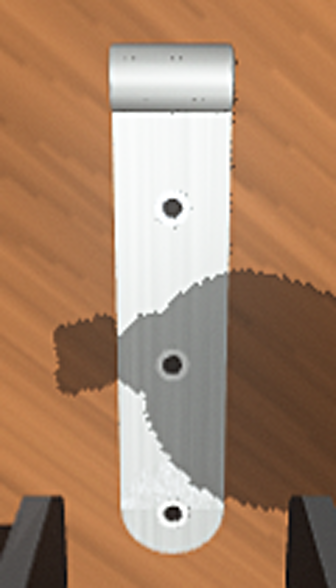

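```bash
python3 - <<'E'
from fit import *
np.set_printoptions(precision=2,suppress=True)
s,im,dp,m=pickle.load(open("w1.pkl","rb"))
mm=dict(m); mm["T"]=np.array(m["hand_eye"])
v,u=np.mgrid[245:330,200:370]; uv=np.c_[u.ravel(),v.ravel()]
d=dp[uv[:,1],uv[:,0]]; P=deproj(mm,uv,d); ok=(d>0)&(d<165)
for sgn in(-1,1):
    q=P[ok&(P[:,0]*sgn>0)]; t=q[q[:,2]>np.percentile(q[:,2],96)]
    print(q[:,2].max(),np.percentile(q[:,2],99),t.min(0),t.max(0), np.median(t,0))
E
```

```text
70.59300719528505 68.10995595720603 [-26.38 -11.47  63.89] [-19.74  10.23  70.59] [-19.97  -5.15  65.99]
70.96199158850337 68.1529004895753 [ 20.15 -11.51  63.87] [30.    9.51 70.96] [20.4  -5.97 65.79]
```

```bash
python3 -m crank '{"delta_pos": [[0,-0.004,0.033],[0,0,0.033],[0,0,0.033],[0,0,0.034],[0,0,0],[0,0,0]], "twist": [0,0,0,0,0,0]}' 0.72
python3 - <<'E'
from bench import arm, imaging
from h import *
s=arm.read_state(); print(s["clock"],s["position"],s["gripper_width"])
im,dp=imaging.get_image("wrist"); cv2.imwrite("pics/w2.png",im); m=imaging.camera_model("wrist")
pickle.dump((s,im,dp,m),open("w2.pkl","wb"))
E
```

```text
clock: 3.53
position: [522.8, 69.5, 109.8]
ee_rot: [0.421, 0.907, -0.002, -0.001]
contact_force: [0.8, 0.4, 0.6]
gripper_width: 61.8
3.5333 [522.83929204  69.45186302 109.82186122] 61.801666630184
```

View pics/w2.png

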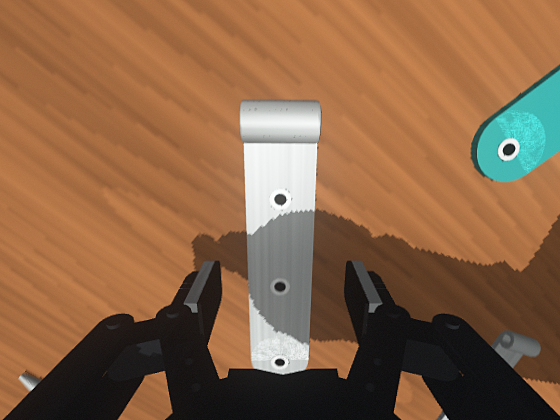

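The strap lies squarely between the pads, with its holes at columns 280–281 and the pad midpoint at 283. Next I descend and grip.

```bash
python3 -m crank '{"delta_pos": [[0,0,0.015],[0,0,0.014],[0,0,0.0055],[0,0,0.003],[0,0,0]], "twist": [0,0,0,0,0]}'
python3 -m crank '{"delta_pos": [[0,0,0],[0,0,0],[0,0,0],[0,0,0],[0,0,0],[0,0,0]], "twist": [0,0,0,0,0,0]}' 0.2
python3 - <<'E'
from bench import arm, imaging
from h import *
s=arm.read_state(); print(s["clock"],s["position"],s["gripper_width"],s["contact_force"])
im,dp=imaging.get_image("wrist"); cv2.imwrite("pics/w3.png",im)
E
```

```text
clock: 4.0
position: [524.1, 70.1, 74.6]
ee_rot: [0.422, 0.907, 0.001, 0.001]
contact_force: [-0.3, 0.1, 0.4]
gripper_width: 61.5
clock: 4.5
position: [524.4, 70.0, 75.3]
ee_rot: [0.422, 0.907, 0.001, 0.001]
contact_force: [-0.5, 0.1, 6.5]
gripper_width: 36.8
4.5 [524.38385845  70.01858861  75.33488938] 36.76049367810287 [-0.49349042  0.08463071  6.45544709]
```

View pics/w3.png

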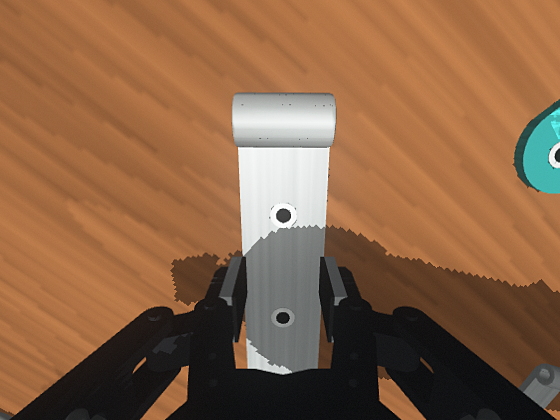

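Width 36.8 mm is under 40 and there is an upward push, so the tips are riding on top of the strap. I'll reopen, settle and go lower.

```bash
python3 -m crank '{"delta_pos": [[0,0,0],[0,0,0],[0,0,0],[0,0,0]], "twist": [0,0,0,0]}' 0.65
python3 -m crank '{"delta_pos": [[0,0,0.002],[0,0,0],[0,0,0]], "twist": [0,0,0]}'
```

```text
clock: 4.88
position: [523.4, 69.8, 73.5]
ee_rot: [0.422, 0.906, 0.0, 0.0]
contact_force: [0.0, 0.6, -0.0]
gripper_width: 55.6
clock: 5.13
position: [523.3, 69.8, 71.1]
ee_rot: [0.422, 0.906, -0.0, -0.0]
contact_force: [0.1, -0.3, 0.2]
gripper_width: 55.4
```

```bash
python3 -m crank '{"delta_pos": [[0,0,0.0007],[0,0,0],[0,0,0]], "twist": [0,0,0]}'
python3 -m crank '{"delta_pos": [[0,0,0],[0,0,0],[0,0,0],[0,0,0],[0,0,0],[0,0,0]], "twist": [0,0,0,0,0,0]}' 0.2
python3 - <<'E'
from bench import arm, imaging
from h import *
s=arm.read_state(); print(s["clock"],s["position"],s["gripper_width"],s["contact_force"])
im,dp=imaging.get_image("wrist"); cv2.imwrite("pics/w4.png",im)
E
```

```text
clock: 5.38
position: [523.4, 69.8, 70.6]
ee_rot: [0.422, 0.906, -0.0, -0.0]
contact_force: [0.5, 0.2, 0.2]
gripper_width: 55.4
clock: 5.88
position: [523.8, 69.9, 71.6]
ee_rot: [0.422, 0.907, 0.0, 0.0]
contact_force: [-1.4, -0.6, 6.0]
gripper_width: 38.1
5.8833 [523.80384004  69.85729933  71.61944112] 38.1349910344624 [-1.37266503 -0.62515814  5.96072295]
```

View pics/w4.png

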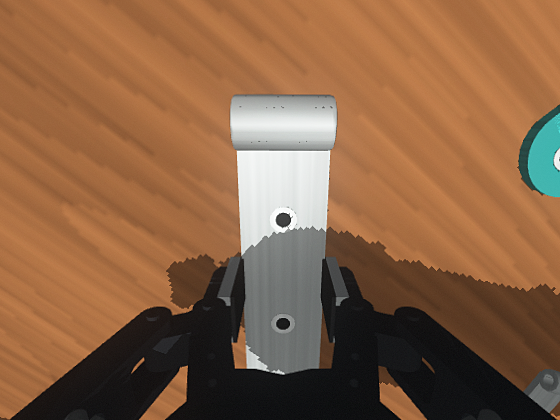

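```bash
python3 -m crank '{"delta_pos": [[0,0,0],[0,0,0],[0,0,0]], "twist": [0,0,0]}' 0.1
python3 -m crank '{"delta_pos": [[0,0,-0.004],[0,0,-0.004],[0,0,-0.004],[0,0,-0.004],[0,0,0],[0,0,0]], "twist": [0,0,0,0,0,0]}'
python3 - <<'E'
from bench import arm, imaging
from h import *
im,dp=imaging.get_image("wrist"); cv2.imwrite("pics/w5.png",im)
E
```

```text
clock: 6.18
position: [523.8, 69.8, 71.6]
ee_rot: [0.422, 0.907, 0.0, 0.0]
contact_force: [-1.5, 0.1, 4.5]
gripper_width: 37.6
clock: 6.68
position: [523.4, 69.8, 86.9]
ee_rot: [0.422, 0.906, 0.0, 0.0]
contact_force: [0.6, -0.5, -4.0]
gripper_width: 37.9
```

View pics/w5.png

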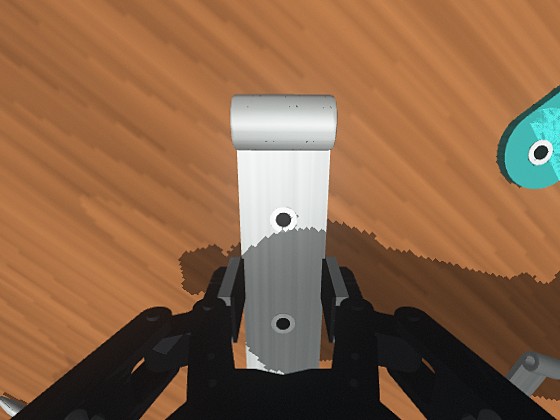

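It is lifted: the strap stays fixed in the image while the bench recedes, and the load is about 4 N. Now to a staging pose in front of and above the jamb.

```bash
python3 -m crank '{"delta_pos": [[0,0,-0.015],[0,0,-0.022],[0,0,-0.022],[0,0,-0.022],[0,0,-0.015],[0,0,-0.012],[0,0,0],[0,0,0]], "twist": [0,0,0,0,0,0,0,0]}'
python3 -m crank '{"delta_pos": [[-0.018,-0.0058,0],[-0.018,-0.0058,0],[-0.018,-0.0058,0],[-0.018,-0.0058,0],[-0.018,-0.0058,0],[-0.018,-0.0058,0],[-0.018,-0.0058,0],[-0.018,-0.0058,0]], "twist": [0,0,0,0,0,0,0,0]}'
python3 -m crank '{"delta_pos": [[0,0,0],[0,0,0],[0,0,0],[0,0,0],[0,0,0],[0,0,0],[0,0,0],[0,0,0]], "twist": [-0.09,-0.09,-0.09,-0.09,-0.09,-0.09,-0.09,-0.09]}'
python3 -m crank '{"delta_pos": [[0,0,0],[0,0,0],[0,0,0],[0,0,0],[0,0,0]], "twist": [-0.09,-0.09,-0.083,0,0]}'
python3 - <<'E'
from bench import arm, imaging
from h import *
s=arm.read_state(); print(s["clock"],s["position"],s["ee_rot"],s["gripper_width"],s["contact_force"],s["joints"])
d={}
for n in ["wrist","top","side"]:
    im,dp=imaging.get_image(n); cv2.imwrite(f"pics/{n}6.png",im); d[n]=(im,dp,imaging.camera_model(n))
pickle.dump((s,d),open("s6.pkl","wb"))
E
```

```text
clock: 7.4
position: [523.2, 69.8, 194.6]
ee_rot: [0.423, 0.906, 0.0, -0.0]
contact_force: [-0.1, 0.0, -5.1]
gripper_width: 37.6
clock: 8.07
position: [579.8, -71.2, 192.4]
ee_rot: [0.422, 0.906, -0.001, -0.002]
contact_force: [0.6, 0.3, -4.6]
gripper_width: 37.5
clock: 8.73
position: [579.5, -70.3, 192.3]
ee_rot: [0.074, 0.997, -0.0, -0.002]
contact_force: [1.6, 0.4, -4.5]
gripper_width: 37.6
clock: 9.15
position: [579.8, -70.3, 193.0]
ee_rot: [-0.054, 0.999, 0.0, -0.002]
contact_force: [1.0, -0.3, -3.9]
gripper_width: 38.1
9.15 [579.81038744 -70.27744735 193.0118051 ] [-5.42474728e-02  9.98526224e-01  3.79687826e-05 -1.60925435e-03] 38.10256907148145 [ 0.96975675 -0.29820838 -3.89197844] [ 1.56357944e-01  4.18130894e-01 -2.42006942e-01 -5.09594661e-04
 -9.13852570e-01 -4.74977207e-02]
```

View pics/wrist6.png

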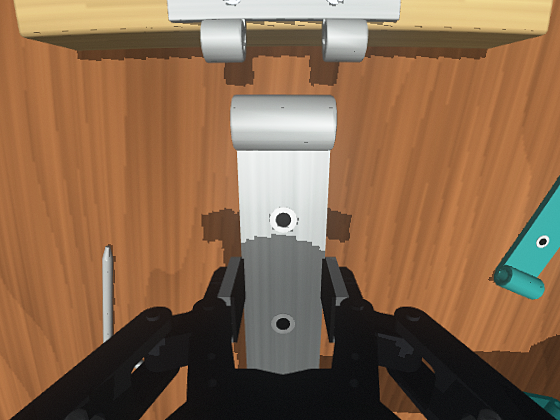

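View pics/side6.png

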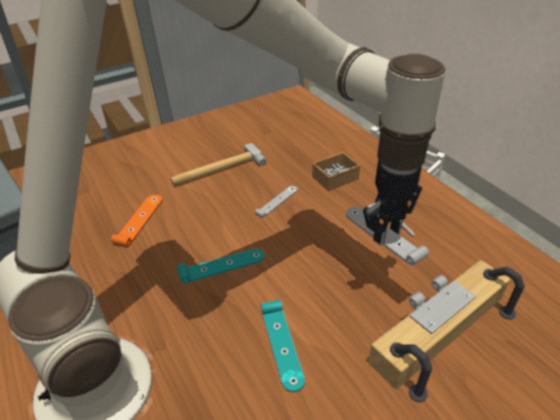

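View pics/top6.png

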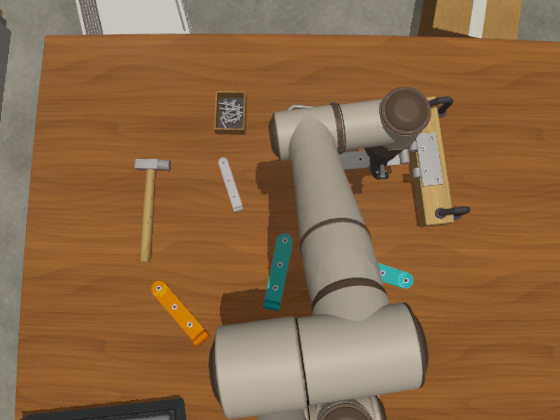

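The strap knuckle at columns 232–336 and the jamb gap at columns 245–323 share a centre near 284, and the jamb edge looks square to the strap. Next I fit both cylinders in the wrist depth data.

```bash
cat > cyl.py <<'E'
from fit import *
np.set_printoptions(precision=2,suppress=True)
def cloud(m,dp,box):
    u0,v0,u1,v1=box; v,u=np.mgrid[v0:v1,u0:u1]; uv=np.c_[u.ravel(),v.ravel()]
    d=dp[uv[:,1],uv[:,0]]; ok=d>0; mm=dict(m); mm["T"]=np.array(m["hand_eye"])
    return deproj(mm,uv[ok],d[ok])
def cylfit(P,r=11.):
    # axis: y=a+b x, z=c+d x
    def res(p): return np.hypot(P[:,1]-p[0]-p[1]*P[:,0],P[:,2]-p[2]-p[3]*P[:,0])-r
    a=[np.median(P[:,1]),0,P[:,2].min()+r,0]
    q=least_squares(res,a,loss="soft_l1",f_scale=.5); return q.x,np.median(abs(res(q.x)))
E
python3 - <<'E'
from cyl import *
s,d=pickle.load(open("s6.pkl","rb")); im,dp,m=d["wrist"]
for n,b in dict(strap=(236,100,333,146),jl=(205,26,243,58),jr=(326,26,364,58)).items():
    P=cloud(m,dp,b); p,r=cylfit(P); print(n,len(P),p,r,P.min(0),P.max(0))
A=cloud(m,dp,(205,26,243,58));B=cloud(m,dp,(326,26,364,58))
A=A[A[:,2]<A[:,2].min()+14];B=B[B[:,2]<B[:,2].min()+14]
print(cylfit(np.r_[A,B]))
P=cloud(m,dp,(250,155,320,235)); c=np.c_[P[:,:2],np.ones(len(P))]; print("strap plane",np.linalg.lstsq(c,P[:,2],rcond=None)[0])
crop(im,180,0,390,160,3.6,"pics/w6c.png")
E
```

```text
strap 4444 [-74.18   0.    60.62  -0.  ] 0.37365125046980374 [-17.89 -82.94  47.24] [ 19.54 -66.01  56.07]
jl 1212 [-114.04    0.03  122.07    0.02] 0.4325897471582856 [ -41.89 -120.88  108.26] [ -20.72 -105.66  116.58]
jr 1212 [-114.44   -0.03  121.79   -0.  ] 0.43551177853009015 [  22.83 -120.84  108.24] [  43.97 -105.61  116.95]
(array([-115.14,   -0.01,  121.6 ,    0.  ]), np.float64(0.4366058715475747))
strap plane [ 0.   -0.01 65.05]
```

View pics/w6c.png

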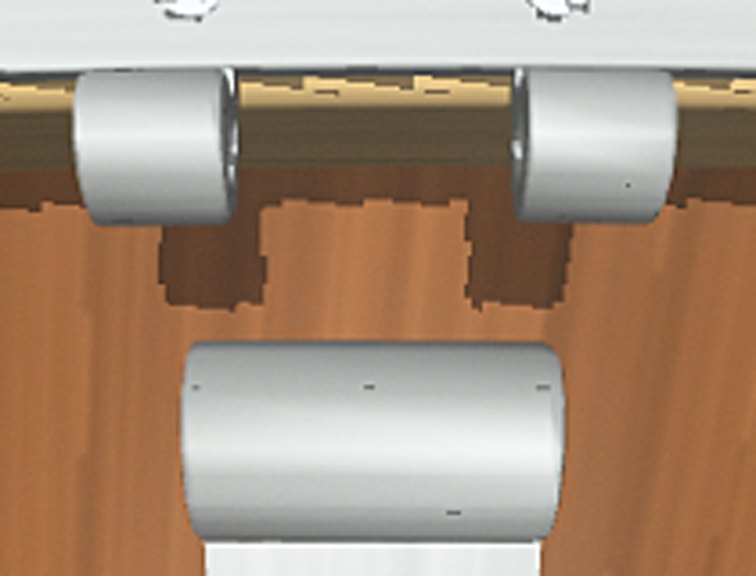

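Both bore axes come out clearly: the strap's at tool (0.3, -74.2, 60.6) and the jamb's at (0.9, -114.7, 121.8). That height puts the pin line at world z of about 71, which agrees with the description. I descend first, then check again before sliding in.

```bash
python3 -m crank '{"delta_pos": [[0.0005,0,0.01],[0,-0.003,0.012],[0,-0.003,0.012],[0,-0.003,0.012],[0,-0.003,0.009],[0,-0.003,0.004],[0,0,0],[0,0,0]], "twist": [0,0,0,0,0,0,0,0]}'
cat > look.py <<'E'
import sys
from bench import arm, imaging
from cyl import *
n=sys.argv[1]
for i in range(1):
    s=arm.read_state(); im,dp=imaging.get_image("wrist"); m=imaging.camera_model("wrist")
print(s["clock"],s["position"],s["ee_rot"],s["gripper_width"],s["contact_force"])
cv2.imwrite(f"pics/wrist{n}.png",im); pickle.dump((s,im,dp,m),open(f"w{n}.pkl","wb"))
E
python3 look.py 7
```

```text
clock: 9.97
position: [581.9, -85.4, 135.7]
ee_rot: [-0.055, 0.998, -0.0, 0.0]
contact_force: [0.3, -0.6, -3.4]
gripper_width: 37.7
9.9667 [581.92 -85.42 135.68] [-0.06  1.   -0.    0.  ] 37.72326812145727 [ 0.32 -0.59 -3.35]
```

View pics/wrist7.png

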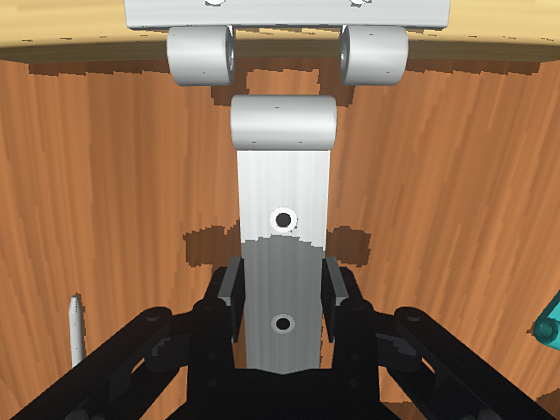

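```bash
python3 - <<'E'
from cyl import *
s,im,dp,m=pickle.load(open("w7.pkl","rb"))
S=cloud(m,dp,(236,100,333,146));A=cloud(m,dp,(172,30,229,80));B=cloud(m,dp,(346,30,404,80))
for n,P in dict(s=S,a=A,b=B,ab=np.r_[A,B]).items():
    P=P[P[:,2]<P[:,2].min()+9]; print(n,*cylfit(P))
# lateral extents
for n,b in dict(s=(220,98,350,140),a=(160,30,240,60),b=(333,30,415,60)).items():
    P=cloud(m,dp,b); zt=np.percentile(P[:,2],3); P=P[P[:,2]<zt+6]; print(n,P[:,0].min(),P[:,0].max(),np.percentile(P[:,0],[1,99]))
crop(im,150,0,430,160,2.8,"pics/w7c.png")
E
```

```text
s [-74.15   0.    60.61  -0.  ] 0.3908591699875341
a [-99.52   0.    64.86   0.02] 0.429598192033132
b [-99.37  -0.01  64.61  -0.01] 0.42571911444857236
ab [-99.75  -0.    64.36  -0.  ] 0.4323986429634523
s -19.5395531782374 20.71077883891826 [-18.81  20.01]
a -41.92489558754637 -19.709938322376022 [-41.35 -19.9 ]
b 23.868677170843576 45.89735294704675 [24.02 45.43]
```

View pics/w7c.png

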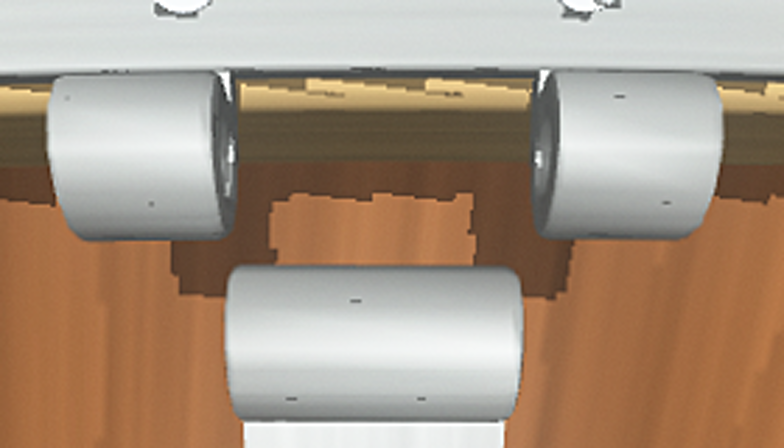

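Needed: +1.5 mm in x, -25.3 in y, +3.8 in z, with the axes parallel. I go most of the way, then recheck.

```bash
python3 -m crank '{"delta_pos": [[0.0015,0,0.0038],[0,-0.003,0],[0,-0.004,0],[0,-0.004,0],[0,-0.002,0],[0,0,0],[0,0,0],[0,0,0]], "twist": [0,0,0,0,0,0,0,0]}'
python3 look.py 8
python3 - <<'E'
from cyl import *
s,im,dp,m=pickle.load(open("w8.pkl","rb"))
crop(im,150,0,430,160,2.8,"pics/w8c.png")
E
```

```text
clock: 10.68
position: [581.6, -98.4, 131.9]
ee_rot: [-0.055, 0.998, 0.0, 0.0]
contact_force: [-0.1, -0.4, -4.0]
gripper_width: 37.7
10.6833 [581.65 -98.38 131.93] [-0.06  1.    0.    0.  ] 37.74151389567727 [-0.09 -0.4  -4.01]
```

View pics/w8c.png

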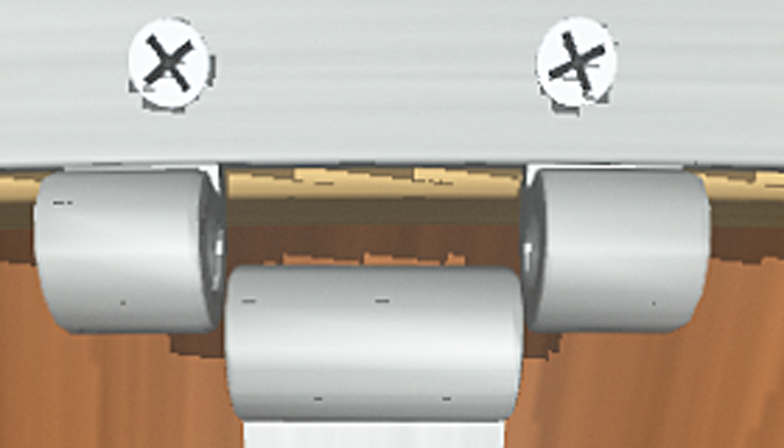

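```bash
cat > meas.py <<'E'
import sys
from cyl import *
s,im,dp,m=pickle.load(open(f"w{sys.argv[1]}.pkl","rb"))
v0,v1=int(sys.argv[2]),int(sys.argv[3])   # jamb tube rows
S=cloud(m,dp,(236,100,333,146));A=cloud(m,dp,(167,v0,222,v1));B=cloud(m,dp,(343,v0,398,v1))
for n,P in dict(s=S,a=A,b=B,ab=np.r_[A,B]).items():
    P=P[P[:,2]<P[:,2].min()+9]; print(n,*cylfit(P))
for n,b in dict(s=(231,110,336,130),a=(155,v0+10,232,v1-15),b=(334,v0+10,415,v1-15)).items():
    P=cloud(m,dp,b); zt=np.percentile(P[:,2],3); P=P[P[:,2]<zt+5]; print(n,P[:,0].min(),P[:,0].max())
E
python3 meas.py 8 64 114
```

```text
s [-74.08   0.    60.6   -0.  ] 0.38739333274288157
a [-86.73   0.    60.83   0.01] 0.3791269742783925
b [-86.77  -0.01  60.63  -0.  ] 0.40302554619811026
ab [-86.87  -0.    60.6   -0.  ] 0.39505319043204246
s -18.965420789012075 20.199416279357095
a -43.58397204801558 -21.181372784349435
b 22.114017016581954 44.35267883362945
```

Remaining: -12.7 mm in y, with x and z aligned to within 0.2 mm. Sliding in slowly.

```bash
python3 -m crank '{"delta_pos": [[0,-0.002,0],[0,-0.0025,0],[0,-0.0025,0],[0,-0.0025,0],[0,-0.002,0],[0,0,0],[0,0,0],[0,0,0]], "twist": [0,0,0,0,0,0,0,0]}'
python3 look.py 9; python3 - <<'E'
from cyl import *
s,im,dp,m=pickle.load(open("w9.pkl","rb"))
crop(im,150,40,430,200,2.8,"pics/w9c.png")
E
python3 meas.py 9 94 144
```

```text
clock: 11.4
position: [582.9, -109.8, 131.9]
ee_rot: [-0.055, 0.998, 0.0, -0.0]
contact_force: [1.0, -0.8, -3.9]
gripper_width: 37.4
11.4 [ 582.91 -109.76  131.89] [-0.06  1.    0.   -0.  ] 37.409251170750956 [ 0.98 -0.85 -3.93]
s [-74.11   0.    60.6    0.  ] 0.3904174314483475
a [-75.16   0.    60.42  -0.  ] 0.3691128837952089
b [-75.05  -0.01  60.5    0.  ] 0.3780023320928825
ab [-75.43  -0.    60.57  -0.  ] 0.3719947073746033
s -19.026379617010896 20.06670280576396
a -43.53190858466025 -18.492753257419963
b 19.201822065930934 44.2645706185576
```

View pics/w9c.png

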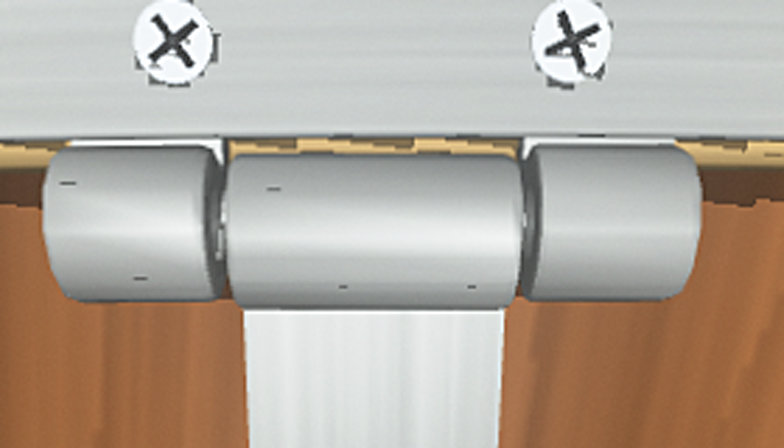

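```bash
python3 -m crank '{"delta_pos": [[-0.0002,-0.0006,0],[0,-0.0005,0],[0,0,0],[0,0,0],[0,0,0],[0,0,0]], "twist": [0,0,0,0,0,0]}'
python3 look.py 10; python3 - <<'E'
from cyl import *
s,im,dp,m=pickle.load(open("w10.pkl","rb"))
crop(im,150,40,430,200,2.8,"pics/w10c.png")
from bench import imaging
im,dp=imaging.get_image("side"); crop(im,330,150,540,350,2.9,"pics/side10.png")
E
python3 meas.py 10 97 147
```

```text
clock: 11.95
position: [583.2, -110.8, 131.9]
ee_rot: [-0.055, 0.998, 0.0, 0.0]
contact_force: [0.1, -0.1, -3.3]
gripper_width: 37.3
11.95 [ 583.24 -110.8   131.93] [-0.06  1.    0.    0.  ] 37.32699238608627 [ 0.11 -0.09 -3.32]
s [-74.15  -0.    60.61  -0.  ] 0.3806621156671479
a [-74.28  -0.    60.4   -0.01] 0.36062591191254345
b [-74.01  -0.01  60.46   0.  ] 0.361267671528843
ab [-74.39  -0.    60.59  -0.  ] 0.36307518703198305
s -18.993325754056084 20.01065897975621
a -43.22343549899459 -18.44345884073918
b 19.262663691692435 44.65417707732523
```

View pics/w10c.png

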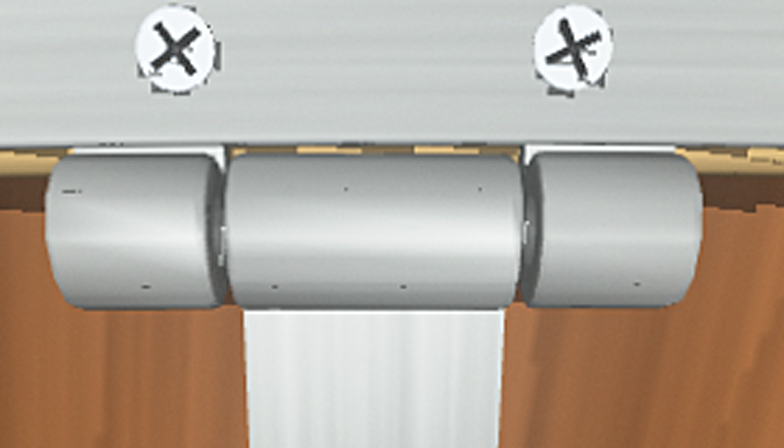

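View pics/side10.png

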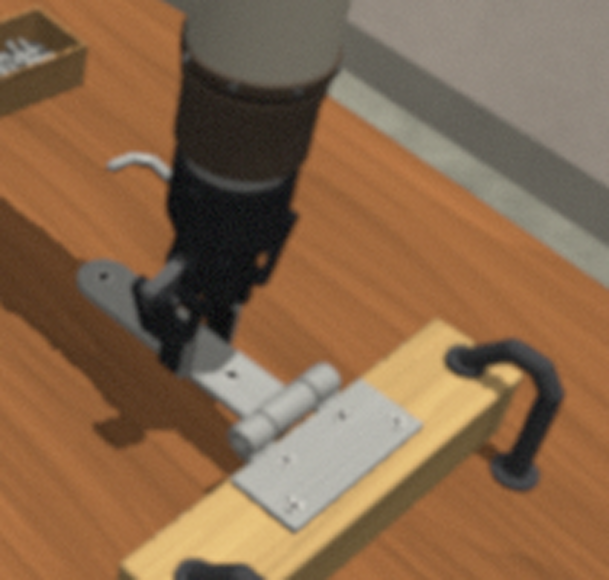

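The three tubes are collinear: all span rows 153–309 in the crop, the fit residual is 0.2 mm or less, and the side gaps are equal. There is no contact load beyond the strap's weight. I hold for a moment, check the force, and hand in.

```bash
python3 -m crank '{"delta_pos": [[0,0,0],[0,0,0],[0,0,0],[0,0,0],[0,0,0],[0,0,0]], "twist": [0,0,0,0,0,0]}'
python3 look.py 11; python3 meas.py 11 97 147
python3 -c "
from bench import job_done
print(job_done())"
```

```text
clock: 12.55
position: [583.3, -110.8, 131.9]
ee_rot: [-0.055, 0.998, -0.0, 0.0]
contact_force: [-0.5, -0.4, -4.6]
gripper_width: 38.0
12.55 [ 583.26 -110.83  131.93] [-0.06  1.   -0.    0.  ] 38.00346464675463 [-0.46 -0.42 -4.56]
s [-74.17   0.    60.61   0.  ] 0.38356271347804594
a [-74.16   0.    60.41  -0.01] 0.38380710109296423
b [-74.05  -0.01  60.48   0.  ] 0.3702869676254643
ab [-74.39  -0.    60.58  -0.  ] 0.3788775204600974
s -18.901862876352396 20.04127918003202
a -43.32779828024689 -18.47901893773018
b 19.17111375529055 44.48163479071709
the job is handed in; nothing more can be done
None
```

I picked up the wide silver strap and brought its knuckle into the gap in the jamb. I handed the job in at 12.6 s with the strap still held there; no verdict is reported.

**Alignment:** By the last wrist-camera fit, the strap's bore is within about 0.2 mm of the pin line, both in-out and up-down. It is centred in the gap within about 0.3 mm, and its axis is parallel within about 0.01 rad. The strap is level.

**Holding:** The arm was steady. The only load on the wrist was the strap's weight (about 4.5 N), with no sideways push to suggest it was pressing on the jamb.

**What failed or disagreed:**
- **First grip:** The fingertips rode up on top of the strap, with the opening at 36.8 mm. I reopened, went about 4 mm lower and gripped again.
- **Opening reading:** It stayed at about 38 mm on the 40 mm bar. The load and the pictures showed the strap was held, so I took this as an offset in the reading.
- **Jamb position:** The first fits from the top and side cameras differed by about 6 mm. I used neither for the final alignment, which rested on the wrist camera alone.

I kept clear of the smaller strap, the pin, the hammer and the box of screws. I did not measure their positions again at the end.

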